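# Seat the wide funnel in the used-oil can

### The arm

A 6-joint arm with a two-finger parallel gripper is mounted at the origin on the work surface. World frame = base frame: x ahead of the robot, y to its left, z up, the work surface at z = 0. Lengths are in m, angles in degrees, forces in N, time in s.
With the tool pointing down it reaches from about 0.4 to 0.825 m from the base axis. Payload 7 kg.
Tool frame: the origin (TCP) lies midway between the tips of the shut fingers; the grasp point (between the pads) lies r.hold_point_z behind it (r.hold_point_z is the distance from the TCP to the grasp point, in m); z points along the fingers, x is the direction in which the jaws open and shut, and the axes are right-handed (so a half turn about z gives the same grasp; the last joint's range is limited). The gripper opens to 88 mm and grips with 3 to 60 N. Pads are 19 mm wide; open, the fingers measure 130 mm over their backs; the gripper's body (78 mm by 193 mm) begins 47 mm behind the grasp point.
Start: joints at [89.043, 20.546, 0.682, 0, -70.136, -16.507], TCP at [0.203, 0.644, 0.227] pointing down, gripper open.
Joint ranges: [-176.03, 176.03], [-82.01, 121.73], [-58.28, 71.71], [-173.87, 95.51], [-174.79, -0.11], [-173.66, 173.66]. Speed limits (degrees/s): [136.94, 136.94, 172.46, 180, 180, 180].

### API

Orientations are given as [roll, pitch, yaw] about the fixed x, y, z axes, in that order (R = Rz(yaw) Ry(pitch) Rx(roll)).
In Python, from plant import get_state, viewer, close_job, r gives the robot as it stands.
- The arm moves only by the tool apply_moves, never from a script. Its argument "plan" is a list of rows, each a list of 3 entries, a list of its own where there are three numbers: the closure in counts, from 0 (fully open) to 255 (shut), then the shift along the tool's x, y, z in units of 50 mm (1.0 is 50 mm), then the turn about the tool's z in units of 6 degrees (1.0 is 6 degrees). A call has 1 to 12 rows; each row shifts and turns the commanded pose from where the row before left it, along the tool's axes as they then stand; what a row does not reach is not made up. A row lasts 1/8 s, in which the tool goes at most 62.5 mm and 10.7 degrees, less where a joint would pass 70% of its speed; a pose out of reach is approached as far as the arm can. A call is refused whole if a number of a shift passes 1 or a number of a turn 1, either way. A call with a gripper value outside its range is refused whole. The fingers move at their own pace and stop on an object; "squeeze" is the grip in N (left out, the last holds). Time passes only in rows, so rows that do not move let the fingers close. It gives the time, the measured TCP pose, the force and the opening at its end, in the units of the state.
- get_state(): the state, without advancing time (a new reading comes with each control period).
- viewer.capture(name): name is "scene" or "top"; returns a dict with "frame" (420x560x3 uint8, blue, green, red), "K" (3x3 intrinsics, pixels), "D" ([k1, k2, p1, p2, k3] as OpenCV has them; the pictures are not rectified), "R" (3x3) and "t" (3): a world point X has camera coordinates R X + t. Camera axes: x right, y down, z forward; pixel columns grow to the right and rows downward; lengths in m; the calibration is good to about 2 mm. A picture is of the moment at which its call begins. There is no depth.
- close_job(): hands the job in, once; it reports no verdict.
The state is a dict: "time_s": time; "joints": joint angles; "qd": joint speeds; "joint_torque": joint torques, N m; "tcp_pos": TCP position; "eef_rot": TCP orientation; "contact_force": force on the tool from outside, world axes, zero at the start; "moment": the same for the moment, N m; "gripper_width": finger opening in m.
Only numpy, scipy, OpenCV 4.12 (cv2) and the standard library are available. Lean on these libraries where they do the work, as an engineer would, in place of code of your own. Each camera call takes 0.05 s, during which the arm holds its last target.

### The job

Lift the larger of the two funnels out of its pipe stand and nest its cone in the used-oil can's black inlet collar, letting it centre itself. Push the funnel down until the collar meets its hard stop, which you can only feel, and lean on it there, still, with about 18 N for a second (under 30 N throughout), then let go and leave it standing upright in the can. Push only on the funnel, keep the robot off the collar, and leave the small funnel, bottle, filter and screwdriver where they are.

Things in the scene. Friction and masses are not known exactly. Their poses are not given: they have to be found in the camera images.
- funnel: Larger funnel, rigid grey plastic, about 0.08 to 0.17 kg. Origin: centre of the stem's tip (lowest point), z up. Outer radius by height: stem 9 mm from 0 to 25 mm; cone (the taper that nests) 12 mm at 25 growing to 30 mm at 60; bowl growing to 46 mm at 95; rim bead 49 mm, up to 99. Hangs loose and upright by its cone in a pipe stand, tip about 6 mm above the bench, at any yaw.
- funnel_bar (a point): Middle of the larger funnel's crossbar, on its axis 127 mm above the stem tip. The rigid level bar bridges the mouth along the funnel's x on two posts at x = +-44 mm; it is 96 mm long, 12 mm wide (y), 14 mm tall, so its top is 7 mm above this point. Grip it here across y and push down here. The bowl's rim is 28 mm below.
- funnel_seat (a point): Point on the larger funnel's axis 60 mm above its stem tip, at the cone's widest (radius 30 mm). Nested, it lies at collar_top, on the axis and within some 3 mm in height.
- collar_top (a point): Centre of the collar's top. The collar's flared opening matches the funnel's cone: inner radius about 30 mm at the top, about 13 mm 34 mm lower; open below with room for the stem. At the start the top stands 6 to 38 mm above the neck's rim, with the collar on its stop 0 to 16 mm above it.
- collar: The collar, black sleeve of outer radius 37 mm that slides straight down in the can's neck; origin on its axis 34.5 mm below its top. A steady push of about 8 N moves it slowly (2 N more at 30 mm/s); it stays where it is left, and a funnel's weight does not move it. It meets a hard stop after 6 to 22 mm; the stop's height differs each time and cannot be seen, only felt.
- pad (a joint): Give of the stiff spring seat under the collar's slide, in m: 1 mm for each 10 N pressed down on the collar (the nested funnel's 1 to 2 N of weight included). Far too small to read well through the noise; the push is better felt at the robot.
- neck (a point): Centre of the rim of the can's fixed steel neck, 130 mm above the bench; neck outer radius 42 mm.
- can: Grey steel used-oil can, low and flat, fast on the bench. Origin on the bench under the neck's axis. Body 250 mm long (x from -80 to +170 mm), 160 wide (y +-80), 100 high; neck 30 mm tall on top at the origin; a bar handle 128 mm high across y at x = 85 and a small cap at x = 135, y = 45.
- small_funnel: The smaller funnel, same plastic and style, bowl radius 32 mm (rim bead 35), crossbar centre 102 mm above its stem tip, hanging in the other stand. Origin at its stem tip. To be left alone.
- stand_a: One of two alike stands, fast on the bench: a white pipe offcut upright on a round plywood foot, outer radius 27 mm, bore radius 22 mm, top 50 mm above the bench. Origin on the bench under its axis. Which funnel hangs in which stand place varies.
- stand_b: The other stand, alike.
- filter: White oil-filter can standing on the bench, radius 38 mm, 95 mm high, origin at the centre of its underside. Leave alone.
- screwdriver: Screwdriver lying on the bench. Leave alone.
- jug: Black plastic fluid bottle standing on the bench, radius 42 mm, 190 mm high, origin at the centre of its underside. Leave alone.
Mind the look-alikes: they are no part of the job. What is shaped like the funnel but green is not meant.

How it is judged (in metres and radians):
On the way, in this order (a step that is already met when the one before it is completed fails the run):
1. the larger funnel is lifted clear of its stand (height (world z) of funnel above 0.055 m), for 0.1 s.
2. the funnel, nested true in the collar, has pushed it onto its stop and is leant on there, still, with at least 14 N (its own weight included) for 0.4 s (horizontal distance between funnel_seat and collar_top below 0.003 m and distance between funnel_seat and collar_top below 0.006 m and angle between funnel's own z axis and vertical below 0.06 rad and value of joint pad above 0.0014 m and linear speed of funnel below 0.005 m/s), for 0.4 s.
At the end, for the whole second after the job is handed in: the larger funnel stands released and at rest in the collar, its axis within 3 mm of the collar's, its seat point within 6 mm of the collar's top and upright to 3.4 degrees (horizontal distance between funnel_seat and collar_top below 0.003 m and distance between funnel_seat and collar_top below 0.006 m and angle between funnel's own z axis and vertical below 0.06 rad and linear speed of funnel below 0.02 m/s and contact force between each of the arm, the fingers and funnel below 0.1 N); the robot touches nothing.
It fails at once if the funnel is forced down into the collar with more than 30 N (3 mm on the spring seat) (value of joint pad above 0.003 m).
It fails at once if the robot touches the collar (contact force between any of the fingers, the arm and collar above 0.5 N).
It fails at once if the small funnel is moved more than 20 mm (distance of small_funnel from where it was at the start of the episode above 0.02 m).
It fails at once if another thing is moved more than 30 mm (distance of any of filter, screwdriver, jug from where it was at the start of the episode above 0.03 m).
It also fails if it takes over 67 s, if anything falls off the work surface, if the arm or the gripper's body presses on something with over 40 N, if the wrist force passes 120 N, or if a joint passes its speed limit or range.

## Working session

There is one attempt and no reset: what is moved stays moved. The work goes in short steps, Python scripts to look and compute and a tool call to move; the robot and the scene stay as the last step left them, time stands still between calls to the robot, and variables do not carry over. Pictures are saved under pics/ and viewed, and the job is handed in when it is done.

Besides the shell and the picture viewer there is one more tool, called after "Emit:" as a command line: name --argument value ..., lists and objects as JSON in quotes. apply_moves: Moves the arm, as the interface text tells. Its arguments: {"type":"object","properties":{"plan":{"type":"array","items":{"type":"array"}},"squeeze":{"type":"number"}},"required":["plan"]}

```bash
mkdir -p pics; ls; python3 - <<'E'
from plant import get_state, viewer, r
import cv2, pickle
print(get_state()); print(r.hold_point_z)
for n in("scene","top"):
    c=viewer.capture(n); cv2.imwrite(f"pics/{n}0.png",c["frame"]); pickle.dump(c,open(f"{n}0.pkl","wb"))
    print(n,c["K"],c["D"],c["R"],c["t"])
E
```

```text
pics
{'time_s': 0.0, 'joints': array([ 8.90419141e+01,  2.05897472e+01,  6.32289724e-01, -2.16317708e-02,
       -7.01365073e+01, -1.65069847e+01]), 'qd': array([ 0.08037357,  0.00777945, -0.01397293, -0.06777282,  0.041934  ,
       -0.00431219]), 'joint_torque': array([ 1.92509484e-03, -5.82718456e+01,  2.93036610e+01,  6.99671879e+00,
        6.81074336e-03, -1.57251966e-04]), 'tcp_pos': array([0.2024521 , 0.64338633, 0.22562572]), 'eef_rot': array([-1.79992796e+02, -9.58704387e-02, -1.07472443e+02]), 'contact_force': array([-0.0960713 ,  0.20171202,  0.35039256]), 'moment': array([-0.03736915, -0.00241221,  0.03232142]), 'gripper_width': 0.0874697925108446}
0.0188
scene [[455.50667203   0.         274.57266704]
 [  0.         455.50667203 207.40380893]
 [  0.           0.           1.        ]] [-0.03372233  0.          0.          0.          0.        ] [[ 0.01802206  0.99982925 -0.00408264]
 [ 0.8572061  -0.01755284 -0.51467426]
 [-0.51465804  0.00577583 -0.85737608]] [-0.00455646 -0.42990682  1.58876671]
top [[544.20639649   0.         283.79395482]
 [  0.         544.20639649 207.11389137]
 [  0.           0.           1.        ]] [-0.01488172  0.          0.          0.          0.        ] [[-0.01856152 -0.9998242   0.00265453]
 [-0.990425    0.01802363 -0.13687027]
 [ 0.13679837 -0.00516963 -0.99058542]] [-0.00783512  0.55011019  1.74690919]
```

View pics/scene0.png

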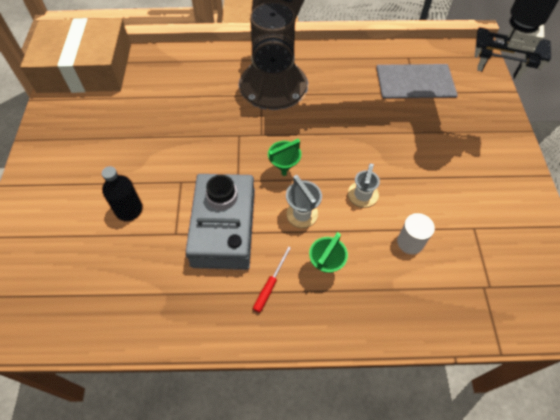

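View pics/top0.png

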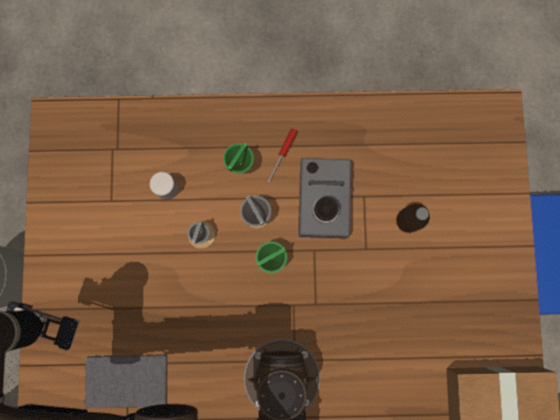

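The larger grey funnel is at about (303,198) in scene and (256,211) in top. The small one is at (367,185) and (201,234), and the collar at (221,188) and (327,208). I'll zoom in to measure them.

```bash
cat > h.py <<'E'
import cv2,pickle,numpy as np
from scipy.optimize import least_squares
def crop(c,name,x0,y0,w,h,s):
    f=c["frame"][y0:y0+h,x0:x0+w]
    cv2.imwrite(name,cv2.resize(f,None,fx=s,fy=s,interpolation=cv2.INTER_CUBIC))
def proj(c,X):
    X=np.atleast_2d(np.array(X,float))
    return cv2.projectPoints(X,cv2.Rodrigues(c["R"])[0],c["t"],c["K"],c["D"])[0].reshape(-1,2)
def tri(obs):  # list of (cam,(u,v))
    f=lambda X:np.concatenate([(proj(c,X)[0]-p) for c,p in obs])
    s=least_squares(f,[0.5,0,0.1]); return s.x,np.sqrt((s.fun**2).mean())
def onplane(c,p,z):
    n=cv2.undistortPoints(np.array([[p]],float),c["K"],c["D"])[0,0]
    d=c["R"].T@np.array([n[0],n[1],1]); o=-c["R"].T@c["t"]
    return o+d*(z-o[2])/d[2]
def load(n): return pickle.load(open(n+".pkl","rb"))
E
python3 - <<'E'
from h import *
s=load("scene0");t=load("top0")
a=np.vstack([np.hstack([cv2.resize(s["frame"][160:235,270:345],(400,400),interpolation=2),cv2.resize(t["frame"][185:240,230:285],(400,400),interpolation=2)])])
cv2.imwrite("pics/fun.png",a)
a=np.hstack([cv2.resize(s["frame"][165:225,190:250],(400,400),interpolation=2),cv2.resize(t["frame"][185:235,300:350],(400,400),interpolation=2)])
cv2.imwrite("pics/col.png",a)
E
```

```text
(no output)
```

View pics/fun.png

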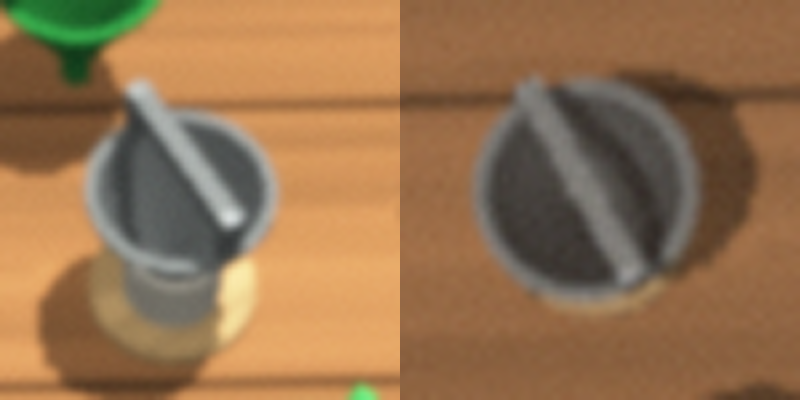

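View pics/col.png

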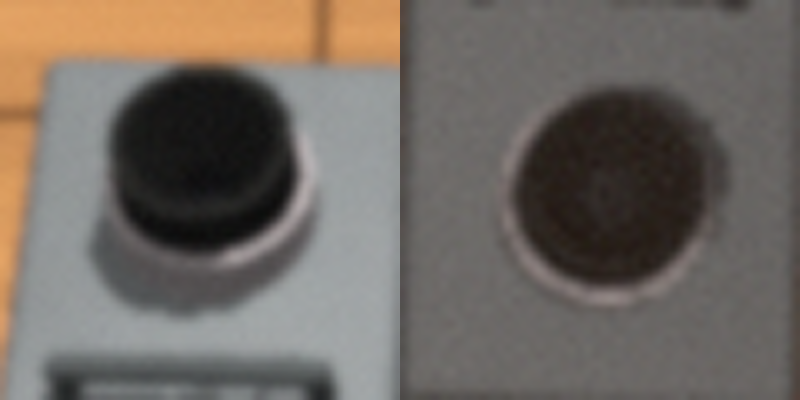

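```bash
python3 - <<'E'
from h import *
s=load("scene0");t=load("top0")
S=lambda u,v,sc,x0,y0:((u+.5)/sc-.5+x0,(v+.5)/sc-.5+y0)
fs=lambda u,v:S(u,v,400/75,270,160); ft=lambda u,v:S(u-400,v,400/55,230,185)
cs=lambda u,v:S(u,v,400/60,190,165); ct=lambda u,v:S(u-400,v,8,300,185)
def circ(params,sp,tp,r,fit_z=True):
    # extremes l,r,t,b in each image
    a=np.linspace(0,2*np.pi,181)
    def f(p):
        o=[]
        X=np.c_[p[0]+r*np.cos(a),p[1]+r*np.sin(a),np.full(181,p[2])]
        for c,e in((s,sp),(t,tp)):
            q=proj(c,X)
            for v,k in zip((q[:,0].min(),q[:,0].max(),q[:,1].min(),q[:,1].max()),e):
                if k is not None:o.append(v-k)
        return np.array(o)
    z=least_squares(f,params); return z.x,z.fun.round(2)
def ext(g,l,rr,tt,b): 
    e=[None]*4
    if l is not None:e[0]=g(l,0)[0]
    if rr is not None:e[1]=g(rr,0)[0]
    if tt is not None:e[2]=g(0,tt)[1]
    if b is not None:e[3]=g(0,b)[1]
    return e
print("rim",circ([.5,0,.1],ext(fs,86,278,108,272),ext(ft,474,698,78,300),.049))
print("collar",circ([.5,0,.15],ext(cs,110,296,64,None),ext(ct,515,708,87,285),.037))
print("neck",circ([.5,0,.15],ext(cs,None,316,None,268),ext(ct,500,None,None,305),.042))
# bar ends: top centre of end faces
e1=tri([(s,fs(140,88)),(t,ft(530,84))]);e2=tri([(s,fs(232,213)),(t,ft(628,275))])
print(e1,e2); d=e2[0]-e1[0]; print(np.linalg.norm(d),np.degrees(np.arctan2(d[1],d[0])),(e1[0]+e2[0])/2)
E
```

```text
rim (array([0.53060897, 0.07316475, 0.11092683]), array([-0.44,  0.14, -0.01,  0.07, -0.38,  0.02, -0.17,  0.23]))
collar (array([ 0.52874003, -0.14591604,  0.15865579]), array([-0.42,  0.25,  0.01, -0.14, -0.06,  0.4 , -0.36]))
neck (array([ 0.52782908, -0.14632216,  0.13199632]), array([-0.2 ,  0.01, -0.23,  0.02]))
(array([0.55566477, 0.06392191, 0.23537539]), np.float64(5.499791197399915)) (array([0.50203211, 0.08464818, 0.04121461]), np.float64(5.51565506196271))
0.2024955582209562 158.87104472489756 [0.52884844 0.07428504 0.138295  ]
```

```bash
python3 - <<'E'
from h import *
s=load("scene0");t=load("top0")
S=lambda u,v,sc,x0,y0:((u+.5)/sc-.5+x0,(v+.5)/sc-.5+y0)
fs=lambda u,v:S(u,v,400/75,270,160); ft=lambda u,v:S(u-400,v,400/55,230,185)
e1=tri([(s,fs(140,88)),(t,ft(628,275))]);e2=tri([(s,fs(232,213)),(t,ft(530,84))])
print(e1,e2); d=e2[0]-e1[0]; print(np.linalg.norm(d),np.degrees(np.arctan2(d[1],d[0])),(e1[0]+e2[0])/2)
from plant import get_state
g=get_state(); print(g["tcp_pos"],g["eef_rot"])
E
```

```text
(array([0.48952242, 0.05343953, 0.1407053 ]), np.float64(0.0858538020821241)) (array([0.57045773, 0.09370237, 0.15080101]), np.float64(0.03926460439494152))
0.09095902963964668 26.448943844384114 [0.52999007 0.07357095 0.14575315]
[0.20245063 0.64347579 0.22573067] [-1.79992972e+02 -8.30372269e-02 -1.07470590e+02]
```

Emit:
apply_moves --plan '[[60,[0.3,-0.33,0],0],[60,[0.6,-0.65,0],0],[60,[0.6,-0.65,0],0],[60,[0.6,-0.65,0],0],[60,[0.6,-0.65,0],0],[60,[0.6,-0.65,0],0],[60,[0.6,-0.65,0],0],[60,[0.6,-0.65,0],0],[60,[0.6,-0.65,0],0],[60,[0.6,-0.65,0],0],[60,[0.6,-0.65,0],0],[60,[0.3,-0.33,0],0]]'

```text
time_s: 1.6
tcp_pos: [0.4453, 0.2188, 0.2266]
eef_rot: [180.0, -0.0, -107.6]
contact_force: [0.6, -0.2, 0.6]
gripper_width: 0.0674
```

```bash
cat > st.py <<'E'
from plant import get_state
import numpy as np
g=get_state(); np.set_printoptions(precision=4,suppress=True)
for k in("time_s","joints","tcp_pos","eef_rot","contact_force","gripper_width"):print(k,g[k])
def need(x,y,z):
    a=np.radians(g["eef_rot"][2]);d=np.array([x,y,z])-g["tcp_pos"]
    print("need units",np.array([d[0]*np.cos(a)+d[1]*np.sin(a),d[0]*np.sin(a)-d[1]*np.cos(a),-d[2]])/.05)
import sys
if len(sys.argv)>3:need(*map(float,sys.argv[1:4]))
E
python3 st.py .530 .0734 .226
```

```text
time_s 1.6
joints [ 48.9108   3.5129 -21.3152  -0.0042 -65.1771  23.5196]
tcp_pos [0.4453 0.2188 0.2266]
eef_rot [ 179.9945   -0.0032 -107.5714]
contact_force [ 0.5564 -0.2345  0.6445]
gripper_width 0.06739901549627057
need units [ 2.2612 -2.4936  0.011 ]
```

Emit:
apply_moves --plan '[[60,[0.5,-0.55,0],0],[60,[0.6,-0.65,0],0],[60,[0.6,-0.65,0],0],[60,[0.4,-0.45,0],0],[60,[0.16,-0.19,0],0],[60,[0,0,0],-0.8],[60,[0,0,0],-1],[60,[0,0,0],-1],[60,[0,0,0],-1],[60,[0,0,0],-1],[60,[0,0,0],-1],[60,[0,0,0],-0.8]]'

```text
time_s: 3.1
tcp_pos: [0.5293, 0.0766, 0.2265]
eef_rot: [180.0, 0.0, -67.7]
contact_force: [-0.5, -0.0, -0.6]
gripper_width: 0.0665
```

```bash
python3 st.py .530 .0734 .1142
```

```text
time_s 3.1
joints [ 29.2437   7.3316 -16.9781  -0.0135 -65.6911  83.0947]
tcp_pos [0.5293 0.0766 0.2265]
eef_rot [179.9977   0.0121 -67.6672]
contact_force [-0.5117 -0.0123 -0.5964]
gripper_width 0.06647635145079002
need units [0.0649 0.0109 2.247 ]
```

Emit:
apply_moves --plan '[[60,[0.06,0.01,0],-0.69],[60,[0,0,0.4],0],[60,[0,0,0.4],0],[60,[0,0,0.3],0],[60,[0,0,0.1],0],[60,[0,0,0],0]]'

```text
time_s: 3.85
tcp_pos: [0.5306, 0.0735, 0.1666]
eef_rot: [180.0, -0.0, -63.7]
contact_force: [-0.3, 0.4, 0.6]
gripper_width: 0.0671
```

```bash
python3 st.py .530 .0734 .1142; cat > look.py <<'E'
from h import *
from plant import viewer
import sys
n=sys.argv[1]; bs=list(map(int,sys.argv[2].split(',')));bt=list(map(int,sys.argv[3].split(',')))
s=viewer.capture("scene");t=viewer.capture("top")
pickle.dump(s,open(f"scene{n}.pkl","wb"));pickle.dump(t,open(f"top{n}.pkl","wb"))
cr=lambda c,b:cv2.resize(c["frame"][b[1]:b[1]+b[2],b[0]:b[0]+b[2]],(400,400),interpolation=2)
cv2.imwrite(f"pics/{n}.png",np.hstack([cr(s,bs),cr(t,bt)]))
E
python3 look.py a 265,140,80 225,180,60
```

```text
time_s 3.85
joints [ 28.8787  10.2718 -21.7933   0.0086 -57.9452  87.4009]
tcp_pos [0.5306 0.0735 0.1666]
eef_rot [179.9901  -0.0077 -63.7158]
contact_force [-0.2945  0.4019  0.5847]
gripper_width 0.0671049401746013
need units [-0.0025  0.0113  1.0485]
```

View pics/a.png

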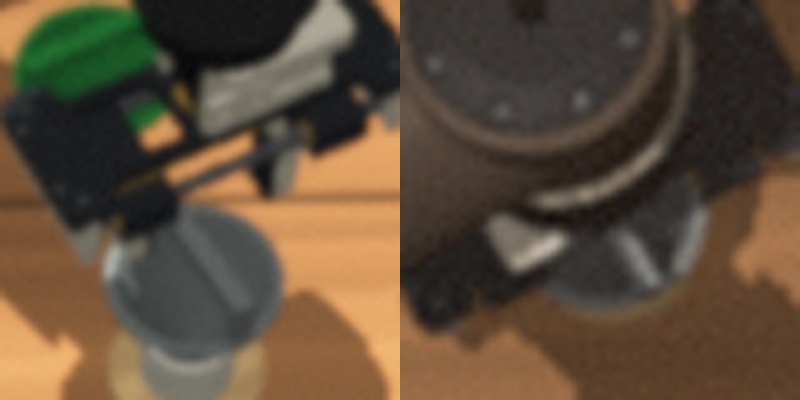

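The fingers straddle the bar on both sides, in the left image around (190,200) and the right around (620,240). I'll descend and grip.

Emit:
apply_moves --plan '[[60,[0,0.01,0.3],0],[60,[0,0,0.3],0],[60,[0,0,0.3],0],[60,[0,0,0.1],0],[60,[0,0,0],0]]' --squeeze 12

```text
time_s: 4.58
tcp_pos: [0.5299, 0.0732, 0.116]
eef_rot: [179.9, -0.0, -63.7]
contact_force: [-0.2, 0.7, 0.4]
gripper_width: 0.0673
```

Emit:
apply_moves --plan '[[120,[0,0,0],0],[170,[0,0,0],0],[255,[0,0,0],0],[255,[0,0,0],0],[255,[0,0,0],0],[255,[0,0,0],0]]' --squeeze 12

```text
time_s: 5.32
tcp_pos: [0.5301, 0.0733, 0.1166]
eef_rot: [-180.0, 0.0, -63.7]
contact_force: [0.6, 0.5, -0.3]
gripper_width: 0.0126
```

```bash
python3 st.py
```

```text
time_s 5.325
joints [ 28.8753  13.235  -25.4539  -0.0004 -51.3091  87.4013]
tcp_pos [0.5301 0.0733 0.1166]
eef_rot [-179.998     0.0004  -63.7237]
contact_force [ 0.6317  0.548  -0.2707]
gripper_width 0.012592724357802431
```

Emit:
apply_moves --plan '[[255,[0,0,-0.1],0],[255,[0,0,-0.3],0],[255,[0,0,-0.5],0],[255,[0,0,-0.5],0],[255,[0,0,-0.5],0],[255,[0,0,-0.5],0],[255,[0,0,-0.5],0],[255,[0,0,-0.5],0],[255,[0,0,-0.3],0],[255,[0,0,-0.1],0],[255,[0,0,0],0]]' --squeeze 20

```text
time_s: 6.7
tcp_pos: [0.5299, 0.0733, 0.3063]
eef_rot: [180.0, 0.0, -63.7]
contact_force: [-0.4, 0.1, -1.1]
gripper_width: 0.012
```

```bash
python3 st.py .5283 -.146 .305; python3 look.py b 245,110,120 225,170,80
```

```text
time_s 6.7
joints [ 28.8738   4.7825  -9.4412  -0.0154 -75.7917  87.4029]
tcp_pos [0.5299 0.0733 0.3063]
eef_rot [179.9839   0.0142 -63.7271]
contact_force [-0.4181  0.139  -1.1127]
gripper_width 0.012033975410861979
need units [3.9185 1.9703 0.0261]
```

View pics/b.png

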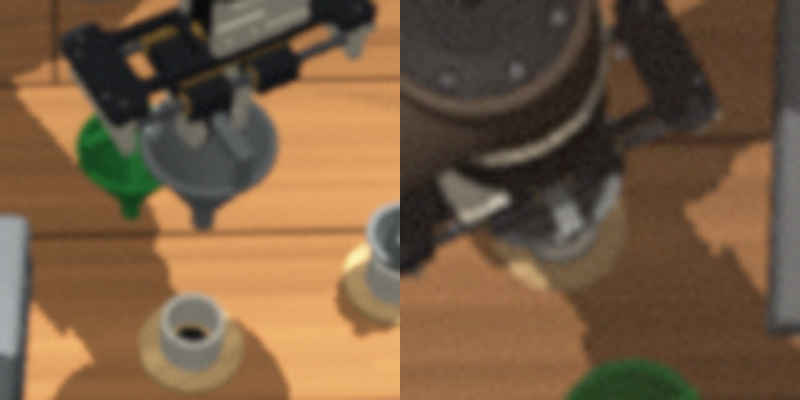

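The funnel is up and upright: stem tip at about (306,178) in scene, with the empty stand below it. I'll check its offset in the grip, then carry it over the can.

```bash
python3 - <<'E'
from h import *
s=load("sceneb");t=load("topb")
for z in(.185,.195,.2): print(proj(s,[.53,.0733,z]), 'obs 305.9,178.4 (bottom edge)')
a=np.linspace(0,2*np.pi,200)
for z0 in (.19,.197):
  q=proj(s,np.c_[.53+.049*np.cos(a),.0733+.049*np.sin(a),np.full(200,z0+.097)])
  print(z0,((q.min(0)-[245,110])/.3),((q.max(0)-[245,110])/.3))
E
```

```text
[[305.06506467 179.05042763]] obs 305.9,178.4 (bottom edge)
[[305.27564613 176.80025159]] obs 305.9,178.4 (bottom edge)
[[305.38209622 175.66258668]] obs 305.9,178.4 (bottom edge)
0.19 [138.42320772  94.01091828] [277.46201392 204.7611237 ]
0.197 [138.60571836  87.73520476] [278.42511488 198.80934794]
```

Emit:
apply_moves --plan '[[255,[0.2,0.1,0],0],[255,[0.4,0.2,0],0],[255,[0.5,0.25,0],0],[255,[0.5,0.25,0],0],[255,[0.5,0.25,0],0],[255,[0.5,0.25,0],0],[255,[0.5,0.25,0],0],[255,[0.4,0.2,0],0],[255,[0.3,0.15,0],0],[255,[0.12,0.07,0],0],[255,[0,0,0],0],[255,[0,0,0],0]]'

```text
time_s: 8.3
tcp_pos: [0.5286, -0.1456, 0.3066]
eef_rot: [-180.0, 0.0, -63.7]
contact_force: [0.2, 0.2, -1.2]
gripper_width: 0.0118
```

```bash
python3 st.py .5283 -.146 .305; python3 look.py c 170,100,110 290,165,80
```

```text
time_s 8.3
joints [  5.0725   6.0945  -7.9334  -0.0074 -75.9697 111.2332]
tcp_pos [ 0.5286 -0.1456  0.3066]
eef_rot [-179.9951    0.0058  -63.696 ]
contact_force [ 0.1633  0.2227 -1.1741]
gripper_width 0.011835349595539977
need units [0.0048 0.009  0.0312]
```

View pics/c.png

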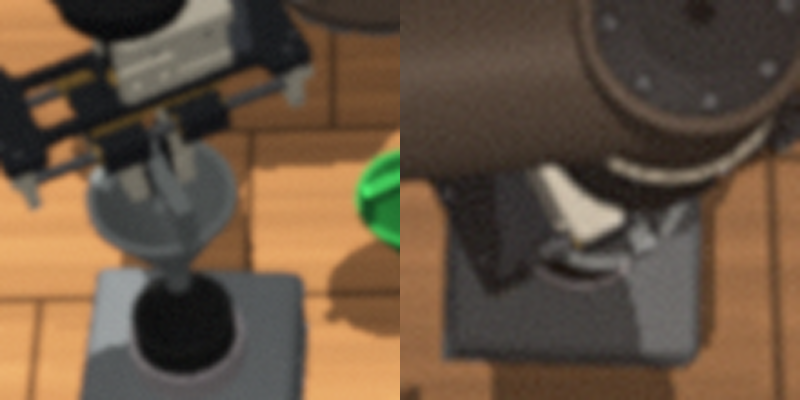

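Emit:
apply_moves --plan '[[255,[0,0,0.15],0],[255,[0,0,0.3],0],[255,[0,0,0.35],0],[255,[0,0,0.35],0],[255,[0,0,0.3],0],[255,[0,0,0.15],0],[255,[0,0,0.05],0],[255,[0,0,0],0]]'

```text
time_s: 9.4
tcp_pos: [0.5288, -0.1461, 0.2243]
eef_rot: [-180.0, -0.0, -63.7]
contact_force: [0.1, 0.5, -0.2]
gripper_width: 0.012
```

```bash
python3 st.py .5283 -.146 .205; python3 look.py d 170,130,80 290,165,80
```

```text
time_s 9.4
joints [  5.0256   8.7377 -15.6023   0.0095 -65.6345 111.252 ]
tcp_pos [ 0.5288 -0.1461  0.2243]
eef_rot [-179.9794   -0.0173  -63.7185]
contact_force [ 0.1385  0.4909 -0.2057]
gripper_width 0.01199341915834588
need units [-0.0061  0.008   0.3867]
```

View pics/d.png

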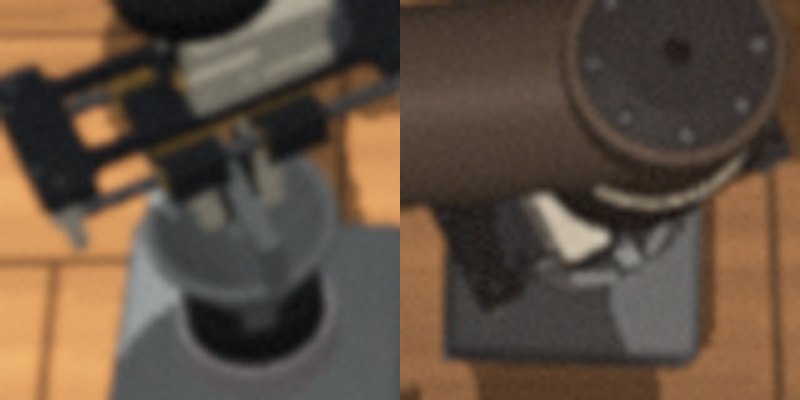

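The stem is inside the collar mouth, around (255,315) in the left crop. I'll lower slowly from here and watch the force.

Emit:
apply_moves --plan '[[255,[0,0,0.04],0],[255,[0,0,0.04],0],[255,[0,0,0.04],0],[255,[0,0,0.04],0],[255,[0,0,0.04],0],[255,[0,0,0.04],0],[255,[0,0,0],0]]'

```text
time_s: 10.38
tcp_pos: [0.5285, -0.1461, 0.2119]
eef_rot: [180.0, 0.0, -63.7]
contact_force: [-0.3, -0.1, -1.6]
gripper_width: 0.0121
```

Emit:
apply_moves --plan '[[255,[0,0,0.03],0],[255,[0,0,0.02],0],[255,[0,0,0],0]]'

```text
time_s: 10.75
tcp_pos: [0.5285, -0.1461, 0.2095]
eef_rot: [180.0, 0.0, -63.7]
contact_force: [-0.1, -0.5, -1.3]
gripper_width: 0.0117
```

Emit:
apply_moves --plan '[[255,[0,0,0.03],0],[255,[0,0,0.01],0],[255,[0,0,0],0]]'

```text
time_s: 11.12
tcp_pos: [0.5285, -0.1461, 0.2075]
eef_rot: [180.0, -0.0, -63.7]
contact_force: [-1.3, -0.5, -1.0]
gripper_width: 0.0123
```

Emit:
apply_moves --plan '[[255,[0,0,0.03],0],[255,[0,0,0],0]]'

```text
time_s: 11.38
tcp_pos: [0.5285, -0.1463, 0.2063]
eef_rot: [180.0, -0.0, -63.7]
contact_force: [-1.7, -0.8, 1.0]
gripper_width: 0.012
```

Emit:
apply_moves --plan '[[255,[0,0,0.03],0],[255,[0,0,0],0]]'

```text
time_s: 11.62
tcp_pos: [0.5285, -0.1464, 0.205]
eef_rot: [180.0, -0.0, -63.7]
contact_force: [-2.4, -1.9, 4.7]
gripper_width: 0.012
```

Contact, with a lateral force mostly along the bar. I'll release so the funnel can centre itself.

Emit:
apply_moves --plan '[[200,[0,0,0],0],[170,[0,0,0],0],[170,[0,0,0],0],[170,[0,0,0],0],[170,[0,0,0],0]]'

```text
time_s: 12.25
tcp_pos: [0.5286, -0.146, 0.2045]
eef_rot: [-180.0, 0.0, -63.7]
contact_force: [0.6, 0.4, 0.7]
gripper_width: 0.0292
```

```bash
python3 st.py; python3 look.py e 170,130,80 290,165,80
```

```text
time_s 12.25
joints [  5.0279   9.5845 -17.2715  -0.0054 -63.1454 111.2494]
tcp_pos [ 0.5286 -0.146   0.2045]
eef_rot [-179.9996    0.0051  -63.7252]
contact_force [0.6315 0.3839 0.6591]
gripper_width 0.0291697629123516
```

View pics/e.png

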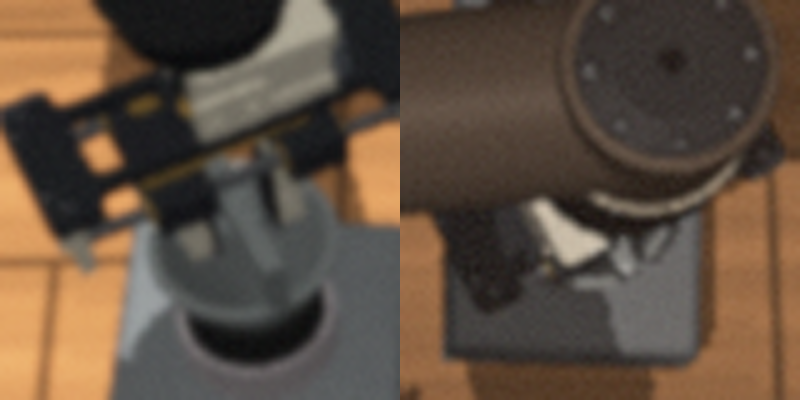

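Released, the funnel stands upright in the collar. I'll raise clear of the bar and shut the fingers, then push down on the bar top with the tips.

Emit:
apply_moves --plan '[[170,[0,0,-0.1],0],[170,[0,0,-0.25],0],[170,[0,0,-0.3],0],[170,[0,0.015,-0.15],0],[255,[0,0,0],0],[255,[0,0,0],0],[255,[0,0,0],0],[255,[0,0,0],0]]'

```text
time_s: 13.35
tcp_pos: [0.5278, -0.1464, 0.2442]
eef_rot: [180.0, 0.0, -63.7]
contact_force: [-0.1, -1.0, -0.7]
gripper_width: 0.0005
```

```bash
python3 st.py .528 -.1465 .232; python3 look.py f 170,130,80 290,165,80
```

```text
time_s 13.35
joints [  4.996    7.9226 -13.9115  -0.0023 -68.2052 111.281 ]
tcp_pos [ 0.5278 -0.1464  0.2442]
eef_rot [179.9642   0.0163 -63.7239]
contact_force [-0.1133 -0.9727 -0.6683]
gripper_width 0.0005342270968067976
need units [ 0.0043 -0.0033  0.2438]
```

View pics/f.png

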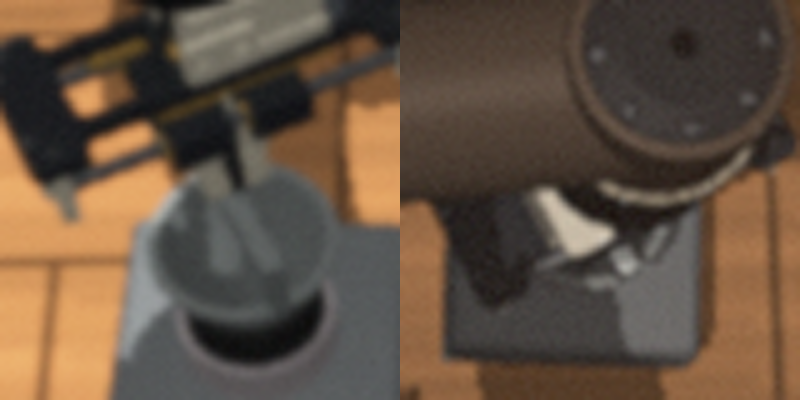

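Emit:
apply_moves --plan '[[255,[0,0,0.08],0],[255,[0,0,0.08],0],[255,[0,0,0.05],0],[255,[0,0,0.03],0],[255,[0,0,0],0]]'

```text
time_s: 14.08
tcp_pos: [0.5278, -0.1464, 0.2325]
eef_rot: [180.0, 0.0, -63.7]
contact_force: [0.0, 0.6, 0.4]
gripper_width: 0.0004
```

Emit:
apply_moves --plan '[[255,[0,0,0.03],0],[255,[0,0,0.03],0],[255,[0,0,0],0]]'

```text
time_s: 14.45
tcp_pos: [0.5278, -0.1464, 0.2294]
eef_rot: [180.0, 0.0, -63.7]
contact_force: [0.1, -0.2, -0.1]
gripper_width: 0.0003
```

Emit:
apply_moves --plan '[[255,[0,0,0.03],0],[255,[0,0,0.02],0],[255,[0,0,0],0]]'

```text
time_s: 14.82
tcp_pos: [0.5281, -0.1465, 0.2275]
eef_rot: [-180.0, -0.0, -63.7]
contact_force: [-0.6, 0.2, 4.0]
gripper_width: 0.0003
```

Emit:
apply_moves --plan '[[255,[0,0,0.03],0],[255,[0,0,0.01],0],[255,[0,0,0],0]]'

```text
time_s: 15.2
tcp_pos: [0.5284, -0.1466, 0.226]
eef_rot: [-179.9, -0.1, -63.7]
contact_force: [-0.7, -0.7, 6.9]
gripper_width: 0.0004
```

Emit:
apply_moves --plan '[[255,[0,0,0.02],0],[255,[0,0,0.02],0],[255,[0,0,0],0]]'

```text
time_s: 15.58
tcp_pos: [0.5283, -0.1467, 0.224]
eef_rot: [-179.9, -0.1, -63.7]
contact_force: [-1.3, -0.6, 6.2]
gripper_width: 0.0004
```

Emit:
apply_moves --plan '[[255,[0,0,0.02],0],[255,[0,0,0.02],0],[255,[0,0,0],0]]'

```text
time_s: 15.95
tcp_pos: [0.5283, -0.1467, 0.222]
eef_rot: [-179.9, -0.1, -63.7]
contact_force: [-0.7, -0.4, 7.7]
gripper_width: 0.0006
```

Emit:
apply_moves --plan '[[255,[0,0,0.02],0],[255,[0,0,0.02],0],[255,[0,0,0],0]]'

```text
time_s: 16.32
tcp_pos: [0.5284, -0.1467, 0.22]
eef_rot: [-179.9, -0.1, -63.7]
contact_force: [-1.8, -0.7, 6.4]
gripper_width: 0.0006
```

Emit:
apply_moves --plan '[[255,[0,0,0.02],0],[255,[0,0,0.02],0],[255,[0,0,0],0]]'

```text
time_s: 16.7
tcp_pos: [0.5284, -0.1467, 0.218]
eef_rot: [-179.9, -0.1, -63.7]
contact_force: [-1.2, -1.1, 6.9]
gripper_width: 0.0004
```

Emit:
apply_moves --plan '[[255,[0,0,0.02],0],[255,[0,0,0.02],0],[255,[0,0,0],0]]'

```text
time_s: 17.08
tcp_pos: [0.5286, -0.1469, 0.2166]
eef_rot: [-179.9, -0.1, -63.7]
contact_force: [-2.2, -0.6, 9.7]
gripper_width: 0.0006
```

Emit:
apply_moves --plan '[[255,[0,0,0.02],0],[255,[0,0,0.01],0],[255,[0,0,0],0]]'

```text
time_s: 17.45
tcp_pos: [0.5289, -0.147, 0.2159]
eef_rot: [-179.9, -0.2, -63.7]
contact_force: [-3.6, 0.1, 15.0]
gripper_width: 0.0005
```

The stop is felt: 15 N, and the TCP has stopped descending. I'll lean a little more and hold still.

Emit:
apply_moves --plan '[[255,[0,0.01,0.014],0],[255,[0,0,0],0],[255,[0,0,0],0]]'

```text
time_s: 17.82
tcp_pos: [0.5289, -0.1472, 0.2157]
eef_rot: [-179.8, -0.2, -63.7]
contact_force: [-2.5, 1.9, 17.2]
gripper_width: 0.0003
```

```bash
python3 - <<'E'
from plant import get_state
g=get_state();print(g["contact_force"],g["tcp_pos"])
E
python3 look.py g 170,130,80 290,165,80
```

```text
[-2.45980118  1.87260584 17.19056045] [ 0.52885208 -0.14715274  0.2156735 ]
```

View pics/g.png

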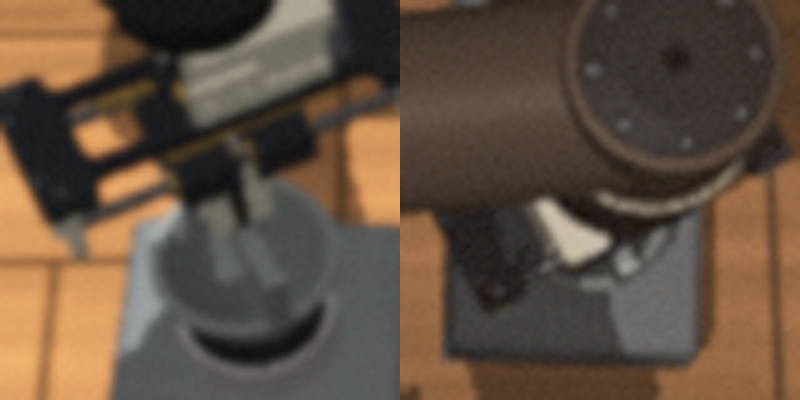

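Emit:
apply_moves --plan '[[255,[0,0,0.004],0],[255,[0,0,0],0],[255,[0,0,0],0],[255,[0,0,0],0],[255,[0,0,0],0],[255,[0,0,0],0],[255,[0,0,0],0],[255,[0,0,0],0],[255,[0,0,0],0],[255,[0,0,0],0],[255,[0,0,0],0],[255,[0,0,0],0]]'

```text
time_s: 19.42
tcp_pos: [0.5289, -0.1472, 0.2156]
eef_rot: [-179.8, -0.2, -63.7]
contact_force: [-3.3, 0.3, 17.6]
gripper_width: 0.0005
```

```bash
python3 st.py
```

```text
time_s 19.425
joints [  4.9759   8.9882 -16.5352   0.1181 -64.2314 111.3023]
tcp_pos [ 0.5289 -0.1472  0.2156]
eef_rot [-179.8104   -0.1884  -63.6709]
contact_force [-3.311   0.297  17.5602]
gripper_width 0.0004593455893999302
```

Held for 1.6 s at about 17.5 N with a steady pose. I'll retreat straight up and then sideways, and inspect.

Emit:
apply_moves --plan '[[255,[0,0,-0.04],0],[255,[0,0,-0.1],0],[255,[0,0,-0.3],0],[255,[0,0,-0.5],0],[255,[0,0,-0.5],0],[255,[0,0,-0.3],0],[255,[-0.5,-0.25,0],0],[255,[-0.7,-0.4,0],0],[255,[-0.7,-0.4,0],0],[255,[-0.7,-0.4,0],0],[255,[-0.7,-0.4,0],0],[255,[-0.7,-0.4,0],0]]'

```text
time_s: 20.92
tcp_pos: [0.5395, 0.0839, 0.2997]
eef_rot: [180.0, 0.0, -63.7]
contact_force: [0.9, -0.5, 0.1]
gripper_width: 0.0005
```

```bash
python3 st.py; python3 look.py i 185,150,60 300,180,50; python3 -c "
from h import *
cv2.imwrite('pics/i2.png',np.hstack([load('scenei')['frame'][100:320,60:440],load('topi')['frame'][100:320,140:500]]))"
```

```text
time_s 20.925
joints [ 29.3945   6.05    -8.8639  -0.0124 -75.1079  86.8871]
tcp_pos [0.5395 0.0839 0.2997]
eef_rot [179.9776   0.0108 -63.7215]
contact_force [ 0.9023 -0.49    0.085 ]
gripper_width 0.0004555751704130263
```

View pics/i.png

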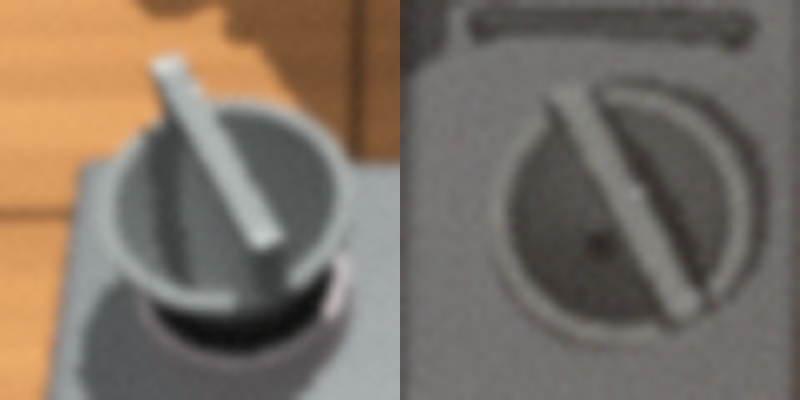

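View pics/i2.png

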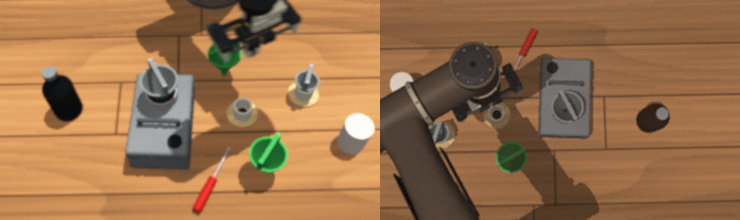

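```bash
python3 - <<'E'
from h import *
from scipy.spatial.transform import Rotation as Ro
s=load("scenei");t=load("topi")
S=lambda u,v,sc,x0,y0:np.array([(u+.5)/sc-.5+x0,(v+.5)/sc-.5+y0])
fs=lambda u,v:S(u,v,400/60,185,150); ft=lambda u,v:S(u-400,v,8,300,180)
a=np.linspace(0,2*np.pi,181)
def model(p,c):
    R=Ro.from_rotvec([p[3],p[4],0]).as_matrix()@Ro.from_euler('z',p[5]).as_matrix()
    T=lambda L:(np.atleast_2d(L)@R.T)+p[:3]   # p = seat point
    q=proj(c,T(np.c_[.049*np.cos(a),.049*np.sin(a),np.full(181,.037)]))
    e=proj(c,T([[-.047,0,.074],[.047,0,.074]]))
    return np.r_[q[:,0].min(),q[:,0].max(),q[:,1].min(),q[:,1].max(),e.ravel()]
os=np.r_[fs(108,0)[0],fs(352,0)[0],fs(0,98)[1],fs(0,313)[1],fs(168,62),fs(262,240)]
ot=np.r_[ft(493,0)[0],ft(752,0)[0],ft(0,78)[1],ft(0,345)[1],ft(688,310),ft(570,88)]
f=lambda p:np.r_[model(p,s)-os,model(p,t)-ot]
z=least_squares(f,[.528,-.146,.14,0,0,np.radians(26)])
J=z.jac; cov=np.linalg.inv(J.T@J)*(z.fun**2).sum()/(len(z.fun)-6)
print(z.x.round(4),"tilt deg",np.degrees(z.x[3:5]),"yaw",np.degrees(z.x[5])); print("sd",np.sqrt(np.diag(cov)).round(4));print(z.fun.round(2))
E
```

```text
[ 0.5303 -0.1444  0.1494  0.0439 -0.0045  0.4473] tilt deg [ 2.5165352  -0.25536595] yaw 25.62824481692893
sd [0.0016 0.0018 0.0017 0.0311 0.0243 0.0193]
[-1.25  0.57  0.43  0.05 -0.54 -0.44  0.05  0.1  -0.78 -0.71  0.69 -0.38
 -0.02  0.32  0.13 -0.33]
```

The free-standing pose fits the collar, but this tilt estimate (2.5° ± 1.8°) is too coarse. I'll refine it with an overlay of upright against tilted models.

```bash
cat > ov.py <<'E'
from h import *
from scipy.spatial.transform import Rotation as Ro
a=np.linspace(0,2*np.pi,181)
def pts(p):
    R=Ro.from_rotvec([p[3],p[4],0]).as_matrix()@Ro.from_euler('z',p[5]).as_matrix()
    T=lambda L:(np.atleast_2d(L)@R.T)+p[:3]
    ring=T(np.c_[.049*np.cos(a),.049*np.sin(a),np.full(181,.037)])
    bar=T([[-.048,-.006,.074],[.048,-.006,.074],[.048,.006,.074],[-.048,.006,.074],[-.048,-.006,.074]])
    return ring,bar
def edgefit(cams,p0,lock=False):
    # maximise mean gradient magnitude along model outline
    G=[]
    for c in cams:
        g=cv2.GaussianBlur(c["frame"],(0,0),0.8).astype(np.float32)
        m=sum(cv2.Sobel(g[...,k],cv2.CV_32F,1,0)**2+cv2.Sobel(g[...,k],cv2.CV_32F,0,1)**2 for k in range(3))**.5
        G.append(np.minimum(m,250))
    def cost(p):
        p=np.array(p)
        if lock:p=np.r_[p[:3],0,0,p[3]]
        v=0
        ring,bar=pts(p)
        b=np.vstack([np.linspace(bar[i],bar[i+1],n) for i,n in((0,40),(1,8),(2,40),(3,8))])
        for c,m in zip(cams,G):
            for X,w in((ring,1),(b,.7)):
                q=proj(c,X).astype(np.float32)
                v-=w*cv2.remap(m,q[:,0].copy(),q[:,1].copy(),1).mean()
        return v
    from scipy.optimize import differential_evolution
    if lock:p0=np.r_[p0[:3],p0[5]]
    d=np.array([.005,.005,.006]+([] if lock else [.1,.1])+[.07])
    r=differential_evolution(cost,list(zip(p0-d,p0+d)),seed=1,maxiter=120,popsize=12,tol=1e-6)
    return r.x,r.fun
if __name__=="__main__":
    np.set_printoptions(precision=4,suppress=True)
    for tag,p0 in(("0",np.array([.5303,.0734,.068,0,0,.461])),("i",np.array([.529,-.1455,.147,0,0,.447]))):
        cams=[load("scene"+tag),load("top"+tag)]
        for lk in(True,False):
            x,f=edgefit(cams,p0,lk); print(tag,lk,x,f)
            P=np.r_[x[:3],0,0,x[3]] if lk else x
            out=[]
            for c in cams:
                q=[proj(c,k) for k in pts(P)]; o=np.vstack(q).mean(0).astype(int)-30
                im=cv2.resize(c["frame"][o[1]:o[1]+60,o[0]:o[0]+60],(400,400),interpolation=2)
                for k in q: cv2.polylines(im,[np.int32(((k-o+.5)*400/60-.5)*16)],False,(0,0,255),1,16,4)
                out.append(im)
            cv2.imwrite(f"pics/ov_{tag}_{int(lk)}.png",np.hstack(out))
E
python3 ov.py
```

```text
0 True [0.5303 0.0725 0.0728 0.5137] -669.4273071289062
0 False [ 0.5353  0.0684  0.0716 -0.0649 -0.0781  0.4977] -685.065185546875
i True [ 0.5296 -0.1467  0.1491  0.4593] -560.0155639648438
i False [ 0.5304 -0.1505  0.143  -0.0145 -0.0789  0.4491] -571.3924560546875
```

View pics/ov_i_1.png

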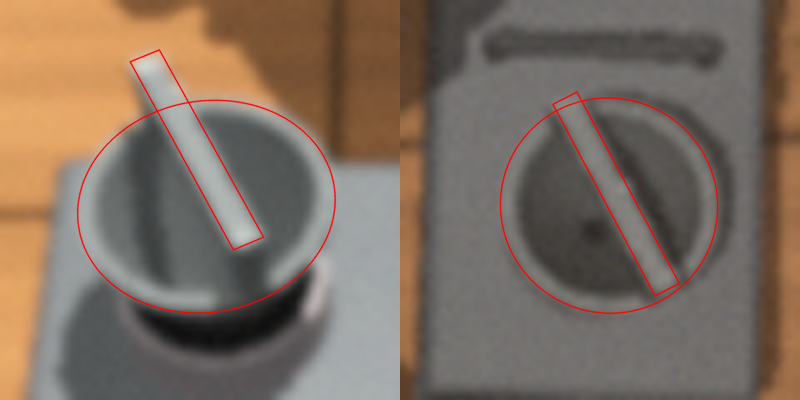

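View pics/ov_0_1.png

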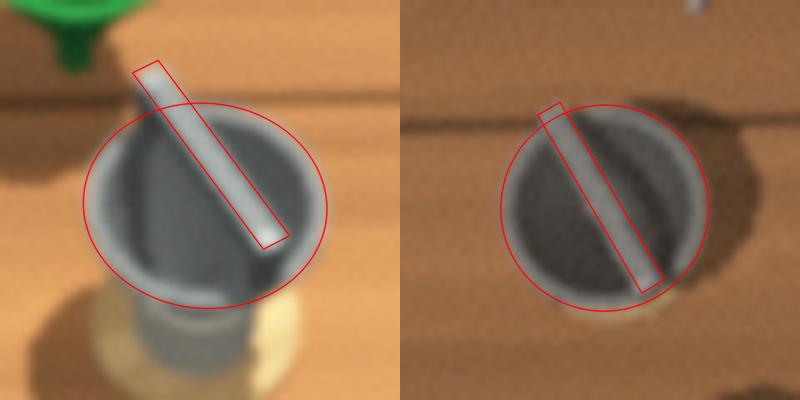

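```bash
python3 - <<'E'
from plant import close_job,get_state
g=get_state();print(g["time_s"],g["qd"].round(2),g["contact_force"].round(1)); print(close_job())
E
```

```text
21.025 [-2.48 -0.67 -0.88  0.48 -0.54  2.98] [-0.2  0.   0.1]
the job is handed in; nothing more can be done
None
```

The larger funnel is standing on its own in the used-oil can's collar, pushed down to the hard stop, and the job is handed in at about 21 s; no verdict was reported.

- **Nesting:** I gripped the funnel by its bar, lifted it clear of the stand and lowered it into the collar until it touched. I then let go so it could centre itself.
- **Pushing:** I pressed down on the bar top with the shut fingertips. The collar slid about 11 mm at roughly 6 to 8 N. The force then climbed to 15 N and the arm almost stopped moving, so I took that as the stop. I held still there for over a second at 17 to 17.6 N at the robot, about 18.7 N with the funnel's weight. The highest reading was 17.6 N, and no move sent the arm near the collar.
- **Last pictures:** The funnel stands released, and its axis is within about 1 to 2 mm of where I measured the collar. The small funnel, bottle, filter and screwdriver look unmoved.
- **Less certain checks:**
  - **Tilt:** The free tilt fits were too coarse to confirm the 3.4° limit. One gave 2.5° ± 1.8°. Another gave about 4.6° here, but also about 5.8° for the funnel hanging in its stand, so it is biased. An upright model matches both pictures equally well.
  - **Side force:** About 3 N of sideways force showed at the robot during the hold.
  - **Arm motion:** The arm was still settling slightly, at up to 3°/s, when I handed in, but it was clear of everything.

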